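Bead into the square cup, cup to the front and held

TASK

Pluck the tall barrel-shaped wooden bead, the tallest piece, out of the pocket tray and drop it into the square steel cup of the turning desk caddy. Then grip the caddy's square wooden knob and turn it until the square cup stands right over the pointer of the caddy's base, and finish with the knob still firmly gripped, holding the turntable still: do not let go at the end. Leave everything else where it is.

Things in the scene. Friction and masses are not known exactly. Their poses are not given: they have to be found in the camera images.
- bead: barrel-shaped wooden bead, 20 mm across and 34 mm high, the tallest of four wooden pieces in the tray; stands upright in one of the four pockets and rises 26 mm above the tray's top. Origin at the centre of its underside, z up along its axis. 11 to 18 g.
- bead_center (a point): the middle of that bead, 17 mm above its underside
- tray: white plastic pocket tray fixed to the desk, 140 x 140 x 14 mm, origin at the centre of its underside; four square pockets 28 mm wide and 8 mm deep (so the pieces stand 6 mm above the desk), centred 32 mm either way along its x and y from its middle. Which piece stands in which pocket varies, and the tray may lie left or right of the caddy.
- caddy: base of the turning caddy, fixed to the desk: a black plastic disc 170 mm across and 12 mm thick under the turntable; origin at the centre of its underside, on the vertical turning axis. A pointed tongue, 18 mm wide and 10 mm thick, sticks out from under the turntable along the base's own -x, to 155 mm from the axis: this is the pointer that marks the front.
- rotor (a joint): angle of the turntable about the vertical axis of the base, in rad, counted counterclockwise seen from above; 0 (or a full turn, 6.283) when the square cup stands over the pointer. Starts anywhere between 1.0 and 5.28; it runs freely both ways with slight friction (about 0.02 N m; stops only beyond -7 and 13).
- turntable (a point): centre of the turntable's top face, on the turning axis, 24 mm above the desk. The turntable is a white disc 212 mm across and 10 mm thick carrying four steel cups a quarter turn apart, their middles 72 mm from the axis: one square, three round (56 mm across, 50 mm high).
- square_cup: the only square cup on the turntable: 56 x 56 mm outside, 50 mm high, walls and floor 3 mm, open at the top. Origin at the centre of its underside, 24 mm above the desk, so its rim lies 74 mm above the desk; its -x points away from the turning axis.
- knob: square wooden knob on a post on the turntable's axis, 28 x 28 mm wide and 36 mm high, turning with the turntable, its faces square to the square cup's; the origin is its centre, 102 mm above the desk; it rises above the cups, whose rims are 74 mm above the desk.
- cube_bead: cube-shaped wooden bead, 20 mm, in another pocket of the tray; leave it. Origin at the centre of its underside.
- disc_bead: flat round wooden bead, 24 mm across and 10 mm high, in another pocket; leave it. Origin at the centre of its underside.
- cone_bead: cone-shaped wooden piece, 24 mm across and 20 mm high, in another pocket; leave it. Origin at the centre of its underside.
- pencil_tin: stainless steel pencil tin with twist cap, standing, 65 mm across, 140 mm high; leave it. Origin at the centre of its underside.
- toy_car: red plastic toy car, 90 x 50 x 45 mm; leave it. Origin on the surface below its middle.
- tumbler: glass tumbler, 72 mm across, 100 mm high, standing; leave it. Origin at the centre of its underside.
- spinning_top: wooden spinning top standing on its flat end with the nail up, 52 mm across, 69 mm high; leave it. Origin at the centre of its underside.

How it is judged:
By the outcome, as a careful person would: the job done as asked, in the order asked, and still so for the second after the job is handed in, while the arm keeps its last pose, push and grip.
It also fails if it takes over 61 s, if anything falls off the work surface, if the arm or the gripper's body presses on something with over 40 N, if the wrist force passes 120 N, or if a joint passes its speed limit or range.

ROBOT

A 7-joint arm with a two-finger parallel gripper is mounted at the origin on the work surface. World frame = base frame: x ahead of the robot, y to its left, z up, the work surface at z = 0. Lengths are in m, angles in rad, forces in N, time in s.
With the tool pointing down it reaches from about 0.425 to 0.875 m from the base axis. Payload 4.7 kg.
Tool frame: the origin (TCP) lies between the finger pads; the fingertips stand 8 mm ahead of it and the grasp point (between the pads) lies 11 mm behind it (nose_length is the distance from the TCP to the fingertips, in m); z points along the fingers, y is the line along which they close (so a half turn about z gives the same grasp; the last joint's range is limited). The gripper opens to 87 mm and grips with 3 to 60 N. Pads are 19 mm wide; open, the fingers measure 117 mm over their backs; the gripper's body (75 mm by 190 mm) begins 51 mm behind the grasp point.
Start: joints at [1.282, 0.321, -0.07, 1.45, 0.023, 1.371, -0.057], TCP at [0.194, -0.62, 0.231] pointing down, gripper open.
Joint ranges: [-2.86, 2.86], [-0.3, 2.09], [-1.38, 1.24], [0.06, 2.45], [-1.56, 4.7], [0.09, 2.05], [-2.69, 2.69]. Speed limits (rad/s): [2.57, 2.57, 3.14, 3.14, 3.14, 3.14, 3.14].

INTERFACE

Orientations are given as a rotation vector (axis times angle).
In Python, from workcell import get_state, snapshot, sign_off, regions_of, spot_point, nose_length gives the robot as it stands.
- The arm moves only by the shell command python3 -m handwheel 'ROWS'. ROWS is JSON, a list that holds one entry, the list of rows, each a list of 5 numbers: the opening, from -1 (shut) to 1 (fully open), then the shift along the tool's x, y, z in m, then the turn about the tool's z in degrees. A call has 1 to 12 rows; each row shifts and turns the commanded pose from where the row before left it, along the tool's axes as they then stand; what a row does not reach is not made up. A row lasts 1/8 s, in which the tool goes at most 62.5 mm and 10.7 degrees, less where a joint would pass 70% of its speed; a pose out of reach is approached as far as the arm can. A call is refused whole if a number of a shift passes 0.0625 or a number of a turn 10.7, either way. A call with a gripper value outside its range is refused whole. The fingers move at their own pace and stop on an object; the grip force is fixed at half the most. Time passes only in rows, so rows that do not move let the fingers close. It gives the time, the measured TCP pose, the force, the opening and the grip force at its end, in the units of the state.
- get_state(): the state, without advancing time (a new reading comes with each control period).
- snapshot(name): name is "scene" or "top"; returns a dict with "frame" (384x512x3 uint8, red, green, blue), "fx", "fy", "cx", "cy" (pixels), "rvec" (rotation vector, rad) and "tvec" (3), from world to camera coordinates, as OpenCV has them. Camera axes: x right, y down, z forward; pixel columns grow to the right and rows downward; lengths in m; the calibration is good to about 2 mm. A picture is of the moment at which its call begins. There is no depth.
- sign_off(): hands the job in; it is judged then, once.
Trained networks look in a picture, given as the dict that the camera call returned (one of the last four; its "shot" number tells which), for a name from the list of things; names that differ only in an ending like _2 or _b are one class to them, and where a whole thing is asked for, a point or a joint stands for the part that bears it (a point fixed in the world has none). Each returns a list of dicts, best first, with "score" (0 to 1); they miss things now and then, are a little off and sometimes report something else, mostly with a low value. They report only what shows in the picture. A call takes as long as a camera call.
- regions_of(picture, target): "mask" (384x512 bool, what is visible of it).
- spot_point(picture, target): "at" ([x, y, z] in m, in world coordinates, good to about 4 mm: a listed point, or the origin of a listed thing).
The state is a dict: "time": time; "joints": joint angles; "qd": joint speeds; "tau": joint torques, N m; "tool_pos": TCP position; "eef_rot": TCP orientation; "ft_force": force on the tool from outside, world axes, zero at the start; "moment": the same for the moment, N m; "grip_width": opening from 0.0 (shut) to 1.0 (fully open); "grip_force": force on a finger pad.
Only numpy, scipy, OpenCV 4.12 (cv2) and the standard library are available. Lean on these libraries where they do the work, as an engineer would, in place of code of your own. Each camera call takes 0.05 s, during which the arm holds its last target. There are 200 camera calls.

## Working session

There is one attempt and no reset: what is moved stays moved. The work goes in short steps, Python scripts to look and compute and a shell command to move; the robot and the scene stay as the last step left them, time stands still between calls to the robot, and variables do not carry over. Pictures are saved under pics/ and viewed, at most 10 in all, crops included, and the job is handed in when it is done.

```bash
mkdir -p pics
cat > h.py <<'E'
import cv2,numpy as np
from workcell import *
def pix(s,P):
    p,_=cv2.projectPoints(np.array(P,float).reshape(-1,3),np.array(s["rvec"],float),np.array(s["tvec"],float),np.array([[s["fx"],0,s["cx"]],[0,s["fy"],s["cy"]],[0,0,1.]]),None)
    return p.reshape(-1,2)
def ray(s,u,v,z):
    R=cv2.Rodrigues(np.array(s["rvec"],float))[0];t=np.array(s["tvec"],float)
    c=-R.T@t;d=R.T@np.array([(u-s["cx"])/s["fx"],(v-s["cy"])/s["fy"],1]);return c+d*(z-c[2])/d[2]
E
python3 - <<'E'
from h import *
st=get_state();print({k:np.round(v,3) for k,v in st.items()},nose_length)
for n in("top","scene"):
    s=snapshot(n);cv2.imwrite(f"pics/{n}0.png",s["frame"][:,:,::-1])
    print(n,ray(s,256,192,0))
    for t in("bead","bead_center","tray","caddy","turntable","square_cup","knob","cube_bead","disc_bead","cone_bead","pencil_tin","tumbler","toy_car","spinning_top"):
        r=spot_point(s,t)
        print(t,[(np.round(q["at"],3).tolist(),round(q["score"],2)) for q in r[:2]])
E
```

```text
{'time': np.float64(0.0), 'joints': array([ 1.282,  0.322, -0.07 ,  1.452,  0.023,  1.371, -0.057]), 'qd': array([ 0.001, -0.   ,  0.   , -0.001,  0.   , -0.   , -0.   ]), 'tau': array([-0.0000e+00, -4.9130e+01, -4.0400e-01, -3.1253e+01, -6.4000e-02,
        4.4000e-02,  0.0000e+00]), 'tool_pos': array([ 0.194, -0.62 ,  0.229]), 'eef_rot': array([-3.104e+00, -4.740e-01,  1.000e-03]), 'ft_force': array([-0.453, -0.289, -0.291]), 'moment': array([-0.026,  0.019, -0.041]), 'grip_force': np.float64(0.0), 'grip_width': np.float64(1.0)} 0.008
top [ 0.55645344 -0.00951289  0.        ]
bead [([0.601, -0.182, 0.007], 0.54)]
bead_center [([0.596, -0.185, 0.026], 0.55), ([0.541, -0.161, 0.006], 0.25)]
tray [([0.554, -0.204, 0.001], 0.77)]
caddy [([0.58, 0.205, 0.002], 0.9)]
turntable [([0.58, 0.206, 0.021], 0.81)]
square_cup [([0.643, 0.173, 0.023], 0.74)]
knob [([0.579, 0.207, 0.104], 0.53)]
cube_bead [([0.577, -0.242, 0.004], 0.45)]
disc_bead [([0.542, -0.16, 0.008], 0.45)]
cone_bead [([0.517, -0.216, 0.006], 0.38)]
pencil_tin [([0.686, -0.41, -0.002], 0.61), ([0.641, 0.166, 0.024], 0.55)]
tu
[... 168 characters left out ...]
855424 0.03966017 0.        ]
bead [([0.598, -0.183, 0.003], 0.64)]
bead_center [([0.599, -0.18, 0.025], 0.58)]
tray [([0.56, -0.204, -0.002], 0.89), ([0.539, -0.159, 0.008], 0.45)]
caddy [([0.579, 0.205, -0.001], 0.62)]
turntable [([0.572, 0.201, 0.027], 0.81)]
square_cup [([0.644, 0.171, 0.025], 0.97)]
knob [([0.578, 0.207, 0.099], 0.47), ([0.561, -0.2, -0.002], 0.39)]
cube_bead [([0.58, -0.247, 0.008], 0.62)]
disc_bead [([0.541, -0.161, 0.007], 0.42)]
cone_bead [([0.515, -0.218, 0.005], 0.41)]
pencil_tin [([0.68, -0.406, 0.002], 0.56), ([0.576, 0.205, 0.001], 0.32)]
tumbler [([0.672, 0.415, 0.001], 0.77)]
toy_car [([0.705, 0.019, -0.005], 0.79)]
spinning_top [([0.481, -0.006, 0.0], 0.84)]
```

View pics/top0.png

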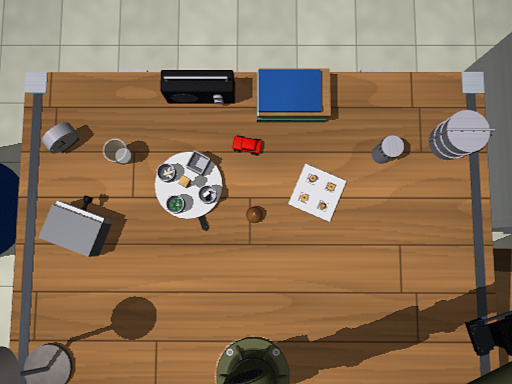

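View pics/scene0.png

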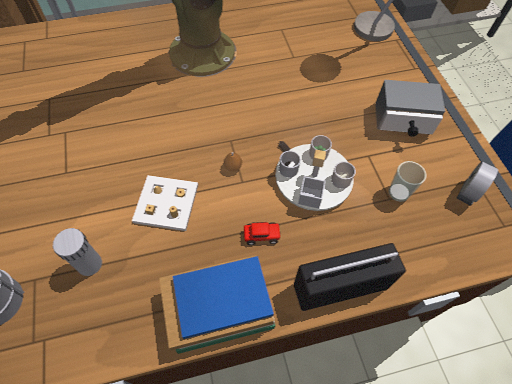

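The top view shows the tray at about (318,192) with its pieces, the caddy at (188,184) with its square cup at (199,162), and the pointer at (204,224). I'll zoom in on the tray and caddy and measure angles.

Run:
```python
from h import *
s=snapshot("top");f=s["frame"][:,:,::-1];s2=snapshot("scene");g=s2["frame"][:,:,::-1]
def crop(i,x,y,w,h,k): return cv2.resize(i[y:y+h,x:x+w],None,fx=k,fy=k,interpolation=cv2.INTER_CUBIC)
a=np.vstack([np.hstack([crop(f,280,155,75,75,4),crop(f,150,145,85,75+15,4)[:300]]),np.hstack([crop(g,130,170,75,75,4),crop(g,265,130,85,75,4)])])
cv2.imwrite("pics/c1.png",a)
# tray
for n,q in(("top",s),("scene",s2)):
    m=regions_of(q,"tray")[0]["mask"].astype(np.uint8)
    c=cv2.boxPoints(cv2.minAreaRect(cv2.findNonZero(m)))
    W=np.array([ray(q,u,v,.014)[:2] for u,v in cv2.approxPolyDP(cv2.convexHull(cv2.findNonZero(m)),6,True)[:,0]])
    print(n,"tray",W.round(3).tolist(),W.mean(0))
    m=regions_of(q,"caddy");print(len(m),[(round(k["score"],2),k["mask"].sum(),np.argwhere(k["mask"]).mean(0)[::-1]) for k in m])
    m=m[0]["mask"];P=np.argwhere(m)[:,::-1]
    W=np.array([ray(q,u,v,.010)[:2] for u,v in P])-[.579,.2055]
    r=np.hypot(*W.T);k=(r>.112)&(r<.165);w=W[k].mean(0) if k.any() else None
    print("pointer",k.sum(),r.max(),w,None if w is None else np.degrees(np.arctan2(w[1],w[0])))
    for t in("bead","cube_bead","disc_bead","cone_bead","square_cup","knob"):
        m=regions_of(q,t)
        print(t,[(round(k["score"],2),int(k["mask"].sum()),np.argwhere(k["mask"]).mean(0)[::-1].round(1)) for k in m[:2]])
```

```text
top tray [[0.587, -0.29], [0.468, -0.237], [0.517, -0.116], [0.641, -0.168]] [ 0.55336191 -0.20271921]
1 [(0.78, np.int64(3620), array([188.54392265, 185.50911602]))]
pointer 59 0.1508839438103156 [-0.12110505 -0.0503816 ] -157.41192548886372
bead [(0.49, 35, array([312.1, 178.7])), (0.35, 26, array([304. , 197.5]))]
cube_bead []
disc_bead [(0.36, 44, array([304. , 197.5]))]
cone_bead [(0.63, 442, array([246.6, 144.9])), (0.55, 40, array([322.4, 205.9]))]
square_cup [(0.56, 3626, array([188.6, 184.8])), (0.55, 387, array([198.9, 163.2]))]
knob [(0.51, 87, array([184.8, 181.4]))]
scene tray [[0.518, -0.11], [0.651, -0.165], [0.594, -0.29], [0.464, -0.234]] [ 0.55696917 -0.19993451]
1 [(0.56, np.int64(4310), array([314.41322506, 174.72668213]))]
pointer 353 0.15312638941558823 [-0.10484884  0.03200686] 163.02431421587298
bead [(0.38, 78, array([173.8, 211.7]))]
cube_bead [(0.39, 81, array([149.9, 208.9]))]
disc_bead [(0.47, 50, array([180.5, 192.5]))]
cone_bead []
square_cup [(0.77, 647, array([311.9, 191.9])), (0.39, 4360, array([314.4, 174.7]))]
knob [(0.58, 170, array([319.1, 158.3]))]
```

View pics/c1.png

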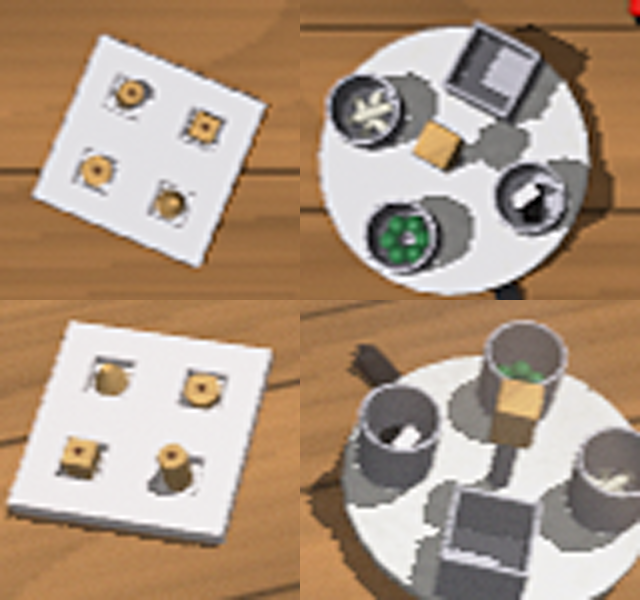

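The crops confirm that the barrel stands in the upper-left pocket in the top view, near (313,178), and at lower right of the tray in the scene view. The square cup is empty, and the pointer's shaft leaves the disc at lower right of the top view, near (277,218 source). Next I refine the angles and work out the first move.

```bash
cat >> h.py <<'E'
from scipy.spatial.transform import Rotation as Ro
def go(x,y,z):
    st=get_state();R=Ro.from_rotvec(st["eef_rot"]).as_matrix();d=np.array([x,y,z])-st["tool_pos"]
    print("t",round(float(st["time"]),2),"pos",np.round(st["tool_pos"],4),"yaw",round(np.degrees(np.arctan2(R[1,0],R[0,0])),2),"tilt",R[:2,2].round(3),"q7",round(float(st["joints"][6]),3),"tool delta",(R.T@d).round(4),"w",round(float(st["grip_width"])*87,1),"gf",round(float(st["grip_force"]),1),"F",np.round(st["ft_force"],1))
E
python3 - <<'E'
from h import *
go(.598,-.184,.12)
for n,C in(("top",(205,224)),("scene",(284,147))):
    s=snapshot(n);f=s["frame"].astype(int)
    print("beadtop",ray(s,312.75,177.9,.04) if n=="top" else ray(s,130+172/4,170+155/4,.04))
    pts=[]
    for v in range(C[1]-14,C[1]+15):
        for u in range(C[0]-16,C[0]+17):
            w=ray(s,u,v,.010)[:2]-[.579,.2055];r=np.hypot(*w)
            if .115<r<.16 and f[v,u].max()<75 and np.ptp(f[v,u])<22: pts.append(w)
    pts=np.array(pts);m=pts.mean(0);print(n,len(pts),m,np.degrees(np.arctan2(m[1],m[0])))
    # predicted positions for check
    k=regions_of(s,"knob")[0]["mask"]
    print("knob mask",np.argwhere(k).mean(0)[::-1],"pred",pix(s,[[.579,.2055,.102]]))
    h=cv2.convexHull(cv2.findNonZero(regions_of(s,"turntable")[0]["mask"].astype(np.uint8)))
E
```

```text
t 2.4 pos [ 0.1938 -0.6205  0.2306] yaw 17.35 tilt [-0. -0.] q7 -0.057 tool delta [ 0.516  -0.2961  0.1105] w 87.0 gf 0.0 F [ 0.3 -0.9 -0.9]
beadtop [ 0.59659559 -0.18530644  0.04      ]
top 63 [-0.12370955 -0.05083654] -157.66054151188348
knob mask [184.77981651 181.5412844 ] pred [[183.84459872 180.77728286]]
beadtop [ 0.59824567 -0.18380565  0.04      ]
scene 45 [-0.12151822 -0.05196379] -156.84741129413143
knob mask [318.81818182 158.31515152] pred [[319.73602313 158.72126452]]
```

```bash
python3 -m handwheel '[[[0.1,0.0515,-0.03,0,0],[0.1,0.0515,-0.03,0,0],[0.1,0.0515,-0.03,0,0],[0.1,0.0515,-0.03,0,0],[0.1,0.0515,-0.03,0,0],[0.1,0.0515,-0.03,0,0],[0.1,0.0515,-0.03,0,0],[0.1,0.0515,-0.03,0,0],[0.1,0.0515,-0.03,0,0],[0.1,0.0515,-0.03,0,0],[0.1,0,0,0.05,0],[0.1,0,0,0.04,0]]]'; python3 -c "
from h import *
go(.598,-.184,.12)"
```

```text
time: 4.2
tool_pos: [0.5963, -0.1794, 0.1392]
eef_rot: [3.105, 0.477, -0.0]
ft_force: [-0.7, 0.1, -0.7]
grip_width: 0.549
grip_force: 0.0
t 4.2 pos [ 0.5963 -0.1794  0.1392] yaw 17.47 tilt [ 0. -0.] q7 -1.133 tool delta [0.0003 0.0049 0.0192] w 47.7 gf 0.0 F [-0.7  0.1 -0.7]
```

```bash
python3 -m handwheel '[[[0.1,-0.0005,0.005,0.03,0],[0.1,0,0,0.03,0],[0.1,0,0,0.03,0],[0.1,0,0,0.015,0],[0.1,0,0,0.008,0],[0.1,0,0,0,0],[0.1,0,0,0,0]]]'; python3 -c "
from h import *
go(.597,-.1845,.0255)
for n in ('top','scene'):
    s=snapshot(n);x,y=(270,140) if n=='top' else (130,160)
    cv2.imwrite('pics/g_%s.png'%n,cv2.resize(s['frame'][y:y+90,x:x+100,::-1],None,fx=4,fy=4,interpolation=2))
a=np.hstack([cv2.imread('pics/g_top.png'),cv2.imread('pics/g_scene.png')]);cv2.imwrite('pics/g.png',a)"
```

```text
time: 5.08
tool_pos: [0.5978, -0.1857, 0.0287]
eef_rot: [3.105, 0.474, 0.003]
ft_force: [0.0, -0.7, 0.5]
grip_width: 0.553
grip_force: 0.0
t 5.08 pos [ 0.5978 -0.1857  0.0287] yaw 17.35 tilt [ 0.002 -0.001] q7 -1.167 tool delta [-0.0004 -0.0014  0.0032] w 48.1 gf 0.0 F [ 0.  -0.7  0.5]
```

View pics/g.png

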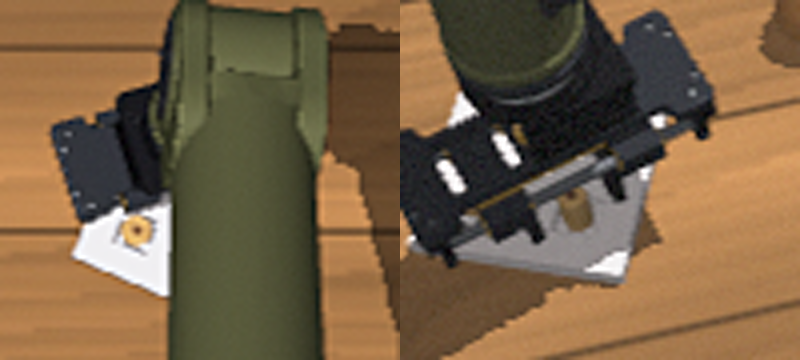

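The scene view (right half) shows the barrel, near (575,208) in the crop, between the two fingers. I'll lower 3 mm and close.

```bash
python3 -m handwheel '[[[0.1,0,-0.001,0.003,0],[-1,0,0,0,0],[-1,0,0,0,0],[-1,0,0,0,0],[-1,0,0,0,0],[-1,0,0,0,0],[-1,0,0,-0.02,0],[-1,0,0,-0.02,0],[-1,0,0,-0.04,0],[-1,0,0,-0.04,0],[-1,0,0,0,0]]]'; python3 -c "
from h import *
go(.6435,.172,.2)"
```

```text
time: 6.55
tool_pos: [0.5998, -0.1851, 0.1507]
eef_rot: [3.101, 0.473, 0.014]
ft_force: [1.0, -0.1, -0.1]
grip_width: 0.207
grip_force: 30.0
t 6.55 pos [ 0.5998 -0.1851  0.1507] yaw 17.35 tilt [ 0.009 -0.003] q7 -1.126 tool delta [ 0.1486 -0.3275 -0.0501] w 18.0 gf 30.0 F [ 1.  -0.1 -0.1]
```

```bash
python3 -m handwheel '[[[-1,0,0,-0.04,0],[-1,0.0185,-0.041,0,0],[-1,0.0185,-0.041,0,0],[-1,0.0185,-0.041,0,0],[-1,0.0185,-0.041,0,0],[-1,0.0185,-0.041,0,0],[-1,0.0185,-0.041,0,0],[-1,0.0185,-0.041,0,0],[-1,0.0185,-0.041,0,0],[-1,0,0,0,0],[-1,0,0,0,0]]]'
python3 - <<'E'
from h import *
go(.6435,.172,.095)
a=[]
for n in ('top','scene'):
    s=snapshot(n)
    for t in("bead","square_cup"):
        print(n,t,[(np.round(q["at"],3).tolist(),round(q["score"],2)) for q in spot_point(s,t)[:2]])
    x,y=(145,120) if n=='top' else (262,125)
    a.append(cv2.resize(s['frame'][y:y+90,x:x+100,::-1],None,fx=4,fy=4,interpolation=2))
cv2.imwrite('pics/d.png',np.hstack(a))
E
```

```text
time: 7.92
tool_pos: [0.64, 0.172, 0.1845]
eef_rot: [3.104, 0.474, -0.001]
ft_force: [0.3, 0.6, 0.2]
grip_width: 0.206
grip_force: 30.0
t 7.92 pos [0.64   0.172  0.1845] yaw 17.35 tilt [-0.    -0.001] q7 -1.735 tool delta [0.0034 0.0009 0.0895] w 17.9 gf 30.0 F [0.3 0.6 0.2]
top bead [([0.704, 0.024, -0.001], 0.64)]
top square_cup []
scene bead [([0.642, 0.17, 0.164], 0.61), ([0.68, -0.407, -0.002], 0.34)]
scene square_cup [([0.64, 0.17, 0.023], 0.73)]
```

View pics/d.png

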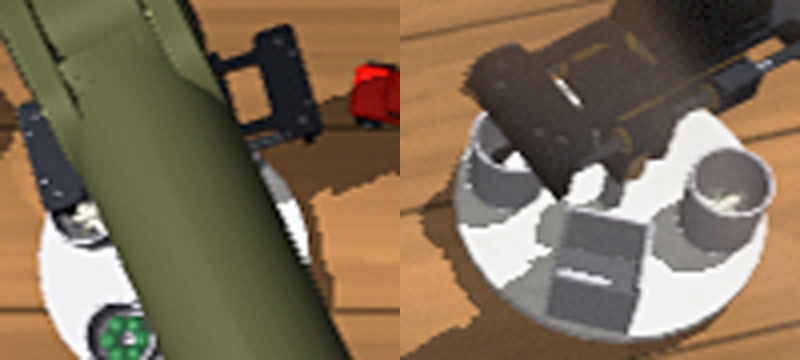

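The scene view shows the gripper over the square cup (crop 595,265) holding the bead. I'll lower it and release.

```bash
python3 -m handwheel '[[[-1,0.003,0.001,0.03,0],[-1,0,0,0.03,0],[-1,0,0,0.025,0],[-1,0,0,0.01,0],[-1,0,0,0,0],[-1,0,0,0,0],[-0.2,0,0,0,0],[-0.2,0,0,0,0],[-0.2,0,0,0,0]]]'; python3 -m handwheel '[[[-0.2,0,0,-0.03,0],[-0.2,0,0,-0.05,-10],[-0.2,0,0,-0.05,-10],[-0.2,0,0,0,-10],[-0.2,0,0,0,-10],[-0.2,-0.02,0,0,-10],[-0.2,-0.02,0,0,-10],[0.4,0,0,0,-10],[0.4,0,0,0,-10],[0.4,0,0,0,-10],[0.4,0,0,0,-10],[0.4,0,0,0,0]]]'
python3 - <<'E'
from h import *
go(.579,.2055,.2)
a=[]
for n in ('top','scene'):
    s=snapshot(n)
    for t in("bead","square_cup","knob","turntable","caddy"):
        print(n,t,[(np.round(q["at"],3).tolist(),round(q["score"],2)) for q in spot_point(s,t)[:2]])
    x,y=(145,120) if n=='top' else (262,125)
    a.append(cv2.resize(s['frame'][y:y+90,x:x+100,::-1],None,fx=4,fy=4,interpolation=2))
cv2.imwrite('pics/e.png',np.hstack(a))
E
```

```text
time: 9.35
tool_pos: [0.6434, 0.1727, 0.0899]
eef_rot: [3.106, 0.474, 0.001]
ft_force: [-0.1, -0.5, 0.7]
grip_width: 0.382
grip_force: 0.0
time: 10.85
tool_pos: [0.6247, 0.1373, 0.2195]
eef_rot: [-1.636, -2.682, -0.0]
ft_force: [-0.6, 0.4, 0.0]
grip_width: 0.695
grip_force: 0.0
t 10.85 pos [0.6247 0.1373 0.2195] yaw 117.24 tilt [-0.  0.] q7 -0.023 tool delta [ 0.0816 -0.0094  0.0195] w 60.4 gf 0.0 F [-0.6  0.4  0. ]
top bead [([0.672, 0.415, 0.004], 0.61)]
top square_cup []
top knob [([0.578, 0.205, 0.105], 0.56)]
top turntable [([0.579, 0.208, 0.021], 0.93), ([0.682, -0.408, 0.003], 0.24)]
top caddy [([0.581, 0.206, -0.003], 0.84), ([0.483, -0.004, 0.001], 0.62)]
scene bead [([0.645, 0.174, 0.024], 0.36)]
scene square_cup [([0.641, 0.169, 0.021], 0.69)]
scene knob []
scene turntable [([0.574, 0.205, 0.022], 0.67)]
scene caddy [([0.577, 0.205, 0.0], 0.71), ([0.574, -0.244, 0.004], 0.67)]
```

View pics/e.png

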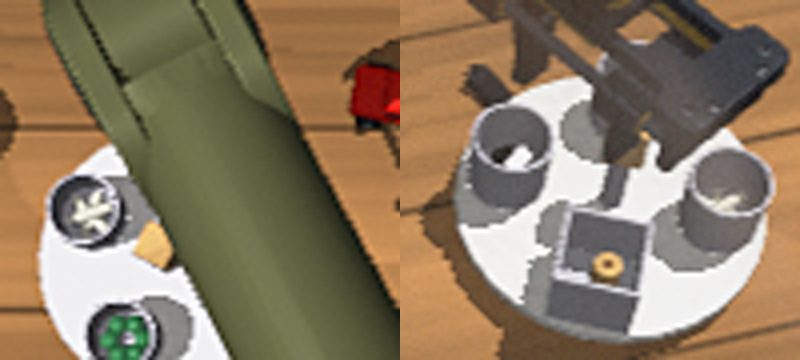

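The bead sits in the square cup (scene crop 605,265). Next I line up over the knob.

```bash
python3 -m handwheel '[[[0.4,0.041,-0.005,0,0],[0.4,0.041,-0.004,0,0],[0.4,0,0,0.02,-9],[0.4,0,0,0.02,-9],[0.4,0,0,0,-9],[0.4,0,0,0,-8.4],[0.4,0,0,0,0],[0.4,0,0,0,0]]]'; python3 -c "
from h import *
go(.579,.2055,.094)"
```

```text
time: 12.45
tool_pos: [0.5791, 0.206, 0.1795]
eef_rot: [0.744, 3.052, -0.0]
ft_force: [0.1, 0.2, -0.1]
grip_width: 0.702
grip_force: 0.0
t 12.45 pos [0.5791 0.206  0.1795] yaw 152.6 tilt [ 0. -0.] q7 0.413 tool delta [-0.0001 -0.0005  0.0855] w 61.1 gf 0.0 F [ 0.1  0.2 -0.1]
```

```bash
python3 -m handwheel '[[[0.4,0,0,0.03,0],[0.4,0,0,0.03,0],[0.4,0,0,0.018,0],[0.4,0,0,0.0075,0],[0.4,0,0,0,0],[-1,0,0,0,0],[-1,0,0,0,0],[-1,0,0,0,0],[-1,0,0,0,0],[-1,0,0,0,0]]]'; python3 -c "
from h import *
go(.579,.2055,.094);print(get_state()['moment'])"
```

```text
time: 13.7
tool_pos: [0.5782, 0.2035, 0.0941]
eef_rot: [-0.742, -3.051, 0.008]
ft_force: [-4.1, -4.9, 6.2]
grip_width: 0.319
grip_force: 29.9
t 13.7 pos [0.5782 0.2035 0.0941] yaw 152.68 tilt [-0.003 -0.005] q7 0.365 tool delta [0.0002 0.0021 0.0001] w 27.8 gf 29.9 F [-4.1 -4.9  6.2]
[-1.10563278  0.80774946  0.01000616]
```

```bash
python3 -m handwheel '[[[-1,0,-0.0025,0,0],[-1,0,0,0,4],[-1,0,0,0,7],[-1,0,0,0,8],[-1,0,0,0,8],[-1,0,0,0,8],[-1,0,0,0,8],[-1,0,0,0,8],[-1,0,0,0,8],[-1,0,0,0,4],[-1,0,0,0,0],[-1,0,0,0,0]]]'; python3 -c "
from h import *
go(.578,.2035,.094);print(get_state()['moment'])"
```

```text
time: 15.2
tool_pos: [0.578, 0.2034, 0.0941]
eef_rot: [2.225, 2.217, -0.001]
ft_force: [0.0, -2.8, 2.1]
grip_width: 0.324
grip_force: 30.0
t 15.2 pos [0.578  0.2034 0.0941] yaw 89.8 tilt [ 0.    -0.001] q7 -0.635 tool delta [ 0.0001 -0.      0.0001] w 28.2 gf 30.0 F [ 0.  -2.8  2.1]
[-0.43546274  0.32801178  0.02965558]
```

Smooth so far, with 67.3° left to turn.

```bash
python3 -m handwheel '[[[-1,0,0,0,4],[-1,0,0,0,7],[-1,0,0,0,8],[-1,0,0,0,8],[-1,0,0,0,8],[-1,0,0,0,8],[-1,0,0,0,8],[-1,0,0,0,8],[-1,0,0,0,5],[-1,0,0,0,3],[-1,0,0,0,0],[-1,0,0,0,0]]]'
python3 - <<'E'
from h import *
go(.578,.2035,.094)
a=[]
for n in ('top','scene'):
    s=snapshot(n)
    for t in("bead","square_cup","turntable","caddy"):
        print(n,t,[(np.round(q["at"],3).tolist(),round(q["score"],2)) for q in spot_point(s,t)[:2]])
    x,y=(150,145) if n=='top' else (262,125)
    a.append(cv2.resize(s['frame'][y:y+90,x:x+100,::-1],None,fx=4,fy=4,interpolation=2))
cv2.imwrite('pics/f.png',np.hstack(a))
E
```

```text
time: 16.7
tool_pos: [0.5778, 0.2035, 0.0941]
eef_rot: [3.079, 0.621, -0.001]
ft_force: [-1.9, -3.0, 3.0]
grip_width: 0.319
grip_force: 30.0
t 16.7 pos [0.5778 0.2035 0.0941] yaw 22.81 tilt [-0. -0.] q7 -1.726 tool delta [0.0002 0.0001 0.0001] w 27.8 gf 30.0 F [-1.9 -3.   3. ]
top bead []
top square_cup []
top turntable [([0.578, 0.207, 0.022], 0.94)]
top caddy [([0.582, 0.204, 0.003], 0.66)]
scene bead []
scene square_cup [([0.483, -0.004, -0.001], 0.45)]
scene turntable [([0.576, 0.203, 0.026], 0.58)]
scene caddy [([0.58, 0.204, -0.001], 0.86), ([0.578, 0.204, 0.099], 0.57)]
```

View pics/f.png

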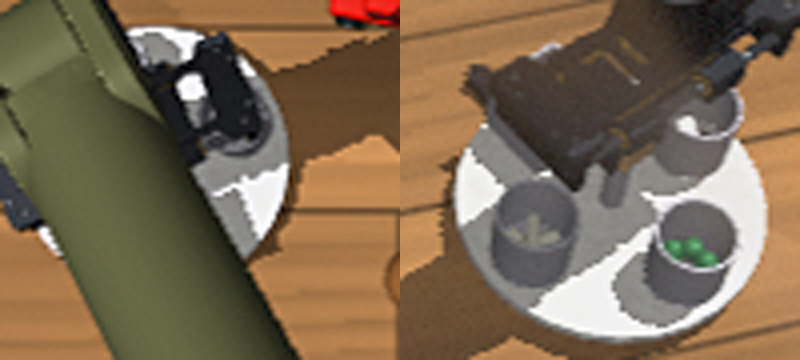

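The scene view shows that the table turned: beige cup rim centre at crop (537,220), green at (697,235), so the square cup is behind the gripper on the pointer side. I'll check the angle from these rims.

Run:
```python
from h import *
s=snapshot("scene")
for u,v in((697,235),(537,218),(702,118)):
    w=ray(s,262+(u-400)/4,125+v/4,.074)[:2]-[.578,.2045];print(w,np.hypot(*w),np.degrees(np.arctan2(w[1],w[0])))
for r in(22.6,112.6,-67.4):
    a=np.radians(r);c=np.array([.578+.072*np.cos(a),.2045+.072*np.sin(a)])
    p=pix(s,[[c[0]+.028*np.cos(t),c[1]+.028*np.sin(t),.074] for t in np.linspace(0,6.28,60)])
    print(r,((p.min(0)+p.max(0))/2-[262,125])*4+[400,0])
```

```text
[0.0669318  0.02710145] 0.07221048550649445 22.043584487642548
[ 0.03053772 -0.06798803] 0.07453136026545554 -65.81214113969355
[-0.01819595  0.06220342] 0.06481016872199198 106.30543011157398
22.6 [697.63590083 234.74450222]
112.6 [703.08331639 105.95971498]
-67.4 [537.96342606 214.3428936 ]
```

```bash
python3 -c "
from h import *
go(.578,.2035,.094);print(get_state()['qd'].round(3));print(sign_off())"
```

```text
t 17.25 pos [0.5778 0.2036 0.0941] yaw 22.76 tilt [-0.    -0.001] q7 -1.727 tool delta [0.0001 0.0001 0.0001] w 27.8 gf 30.0 F [-3.  -4.8  5.4]
[ 0.001  0.001 -0.001  0.003 -0.001  0.001  0.001]
the job is handed in; nothing more can be done
None
```

I dropped the bead into the square cup, turned the cup over the pointer (within about 1° by my measurements; the gripper hid the cup itself at the end), and handed the job in at 17 s with the knob still gripped at 30 N; no verdict was returned.

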